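# Brush out the sample beaker, then aim the inspection mirror at its marker

### The arm

A 7-joint arm with a two-finger parallel gripper is mounted at the origin on the work surface. World frame = base frame: x ahead of the robot, y to its left, z up, the work surface at z = 0. Lengths are in mm, angles in rad, forces in N, time in s.
With the tool pointing down it reaches from about 400 to 875 mm from the base axis. Payload 4.4 kg.
Tool frame: the origin (TCP) lies at the very end of the fingers, on their centre line; the grasp point (between the pads) lies 19 mm behind it; z points along the fingers, y is the line along which they close (so a half turn about z gives the same grasp; the last joint's range is limited). The gripper opens to 85 mm and grips with 20 to 120 N. Pads are 22 mm wide; open, the fingers measure 114 mm over their backs; the gripper's body (76 mm by 85 mm) begins 54 mm behind the grasp point. The pads swing forward as they close: fully open they stand 13 mm farther back than shut.
Start: joints at [-1.174, 0.628, 0.038, 1.517, -0.027, 0.996, -0.02], TCP at [290.176, 581.649, 231.313] pointing down, gripper open.
Joint ranges: [-3.06, 3.06], [-0.37, 2.12], [-1.25, 1.32], [0.18, 2.47], [-1.1, 4.24], [0.23, 1.98], [-2.94, 2.94]. Speed limits (rad/s): [2.57, 2.57, 3.14, 3.14, 3.14, 3.14, 3.14].

### API

Orientations are given as [roll, pitch, yaw] about the fixed x, y, z axes, in that order (R = Rz(yaw) Ry(pitch) Rx(roll)).
In Python, from cell import sensors, get_image, camera_params, order gives the robot as it stands.
- The arm moves only by the shell command python3 -m inch 'ROWS' [OPENING]. ROWS is JSON, a list that holds one entry, the list of rows, each a list of 4 numbers: the shift along the tool's x, y, z in cm, then the turn about the tool's z in degrees. A call has 1 to 8 rows; each row is the pose to reach, as a shift and turn from the pose commanded when the call began, along the tool's axes at that moment; what a row does not reach only later rows make up. A row lasts 1/12 s, in which the tool goes at most 41.7 mm and 7.16 degrees, less where a joint would pass 70% of its speed; a pose out of reach is approached as far as the arm can. A call with a gripper value outside its range is refused whole. OPENING is the finger opening in cm, from 0 to 8.54, set as the call begins (- or left out, the last holds). The fingers move at their own pace and stop on an object; the grip force is fixed at half the most. Time passes only in rows, so rows that repeat a pose let the fingers close. It gives the time, the measured TCP pose, the force, the opening and the grip force at its end, in the units of the state.
- sensors.read_state(): the state, without advancing time (a new reading comes with each control period).
- get_image(name): name is "side" or "top"; returns the picture (420x560x3 uint8, blue, green, red); there is no depth.
- camera_params(name): a dict with "mtx" (3x3 intrinsics, pixels), "rvec" (rotation vector, rad) and "tvec" (3), from world to camera coordinates, as OpenCV has them. Camera axes: x right, y down, z forward; pixel columns grow to the right and rows downward; lengths in mm; the calibration is good to about 2 mm. A picture is of the moment at which its call begins. camera_params takes no time and is no camera call.
- order.finish_job(): hands the job in; it is judged then, once.
The state is a dict: "clock": time; "qpos": joint angles; "qd": joint speeds; "tau": joint torques, N m; "eef_pos": TCP position; "tool_rot": TCP orientation; "force": force on the tool from outside, world axes, zero at the start; "torque": the same for the moment, N m; "width": finger opening in mm; "gripper_force": force on a finger pad.
Only numpy, scipy, OpenCV 4.12 (cv2) and the standard library are available. Lean on these libraries where they do the work, as an engineer would, in place of code of your own. Each camera call takes 0.05 s, during which the arm holds its last target. There are 200 camera calls.

### The job

Take the long brush from its holder, run it down to the bottom of the tall sample beaker on the wash stand and up again twice, and stand it back in its holder, let go. Then turn the sprung inspection mirror by its grip until the bench camera sees the stand's ball marker in the middle of the mirror, and finish while still holding the mirror steady at that angle, as it springs back if let go. Leave the other things on the desk where they are.

Things in the scene. Friction and masses are not known exactly. Their poses are not given: they have to be found in the camera images.
- brush: Loose long brush upright in the brush holder, 60 g, 205 mm long. Origin: centre of its flat lower (bristle) end; z axis up along the brush. From the lower end: grey bristle head 33 mm in diameter to 75 mm; steel stem 8 mm thick to 115 mm; white round handle 18 mm in diameter, 115 to 205 mm (grip from above at about 165 mm). It stands by itself on its flat end.
- brush_holder: White round pot fixed to the desk, 75 mm tall, that holds the brush. Origin: centre of its underside. Its inner floor is 6 mm up; the bore is 46 mm wide up to 50 mm high, then flares to 64 mm at the rim (70 mm outside). It may swap places with the pen pot.
- wash_stand: Fixed grey base plate 80 x 200 x 8 mm carrying the tall open steel sample beaker and the ball marker. Origin: on the desk, under the beaker's axis; the marker stands in its -y direction.
- beaker_floor (a point): Centre of the inner floor of the tall sample beaker (12 mm above the desk). The beaker is upright, fixed to the stand, 66 mm wide inside, 74 mm outside at the rim; its rim is 96 mm above this point.
- marker (a point): Centre of the ball marker: a black ball 20 mm in diameter on a thin upright pin on the wash stand, 100 mm above the desk, 85 mm from the beaker's axis, on the side towards the mirror.
- rig: Fixed aluminium base plate (280 x 75 x 10 mm) carrying the swivel mirror and the bench camera. Origin: on the desk on the mirror's vertical swivel axis; the camera stands in its +x direction.
- camera_lens (a point): Front of the lens of the small black bench camera, 158 mm from the mirror's axis and 100 mm above the desk; the camera looks level, straight at the centre of the mirror.
- mirror: Upright flat mirror, pale glass 54 x 62 mm in a black frame 70 mm wide (top at 131 mm), swivelling about a vertical axis. Origin: on that axis at desk level; face centre 100 mm up; x axis = normal of the reflecting face (level, out of the glass). At rest the normal points 10 degrees clockwise of the camera; from there it turns 0 to 1.6 rad anticlockwise seen from above.
- mirror_grip (a point): Middle of the grip on top of the mirror, on the swivel axis, 175 mm above the desk: an upright grey plate 12 mm thick, 34 mm long along the mirror's normal, from 148 to 196 mm high. Pinch it across its 12 mm from above and turn it about the vertical. A light return spring (0.015 N m at rest, plus 0.05 N m per rad) brings the mirror back if let go.
- sight (a point): No object: a point on the swivel axis 100 mm up, whose level x axis is the line along which the camera's view leaves the mirror; it turns twice as far as the mirror. The marker is in the middle of the mirror when it lies on this line (+x side): then the mirror's normal halves the angle, seen from above, between the directions from the axis to the lens and to the marker.
- calculator: Bystander: black calculator lying flat, 150 x 80 x 18 mm. Origin: centre of its underside.
- short_beaker: Bystander: short steel beaker, 80 mm wide, 60 mm tall, loose on the desk, without stand. Origin: centre of its underside.
- tape_roll: Bystander: roll of tape lying flat, 70 mm wide, 19 mm tall. Origin: centre of its underside.
- sample_jar: Bystander: amber jar, 50 mm wide, 70 mm tall. Origin: centre of its underside.
- stapler: Bystander: black stapler, 140 mm long, 46 mm tall. Origin: centre of its underside.
- highlighter: Bystander: marker pen lying flat, 110 mm long, 16 mm wide. Origin: centre of its underside.
- pen_pot: Bystander: fixed square black pot 60 x 60 x 85 mm with pens up to 150 mm high. Origin: centre of its underside.
Mind the look-alikes: they are no part of the job. Leave any orange or pink look-alike of the brush alone.

How it is judged:
By the outcome, as a careful person would: the job done as asked, in the order asked, and still so for the second after the job is handed in, while the arm keeps its last pose, push and grip.
It also fails if it takes over 67 s, if anything falls off the work surface, if the arm or the gripper's body presses on something with over 40 N, if the wrist force passes 120 N, or if a joint passes its speed limit or range.

## Working session

There is one attempt and no reset: what is moved stays moved. The work goes in short steps, Python scripts to look and compute and a shell command to move; the robot and the scene stay as the last step left them, time stands still between calls to the robot, and variables do not carry over. Pictures are saved under pics/ and viewed, at most 10 in all, crops included, and the job is handed in when it is done.

```bash
mkdir -p pics; ls
cat > h.py <<'E'
import numpy as np, cv2
from cell import sensors, get_image, camera_params, order
def cam(n):
    p=camera_params(n); K=np.array(p["mtx"],float); R=cv2.Rodrigues(np.array(p["rvec"],float))[0]; t=np.array(p["tvec"],float).ravel()
    return K,R,t
def ray(n,u,v):
    K,R,t=cam(n); d=R.T@np.linalg.inv(K)@np.array([u,v,1.]); return -R.T@t, d/np.linalg.norm(d)
def onz(n,u,v,z):
    c,d=ray(n,u,v); return c+d*(z-c[2])/d[2]
def tri(a,b):
    c1,d1=ray("top",*a); c2,d2=ray("side",*b)
    s=np.linalg.lstsq(np.c_[d1,-d2],c2-c1,rcond=None)[0]
    p,q=c1+s[0]*d1,c2+s[1]*d2
    return (p+q)/2, np.linalg.norm(p-q)
def proj(n,P):
    K,R,t=cam(n); x=K@(R@np.array(P,float)+t); return x[:2]/x[2]
E
python3 - <<'E'
from h import *
for n in("top","side"):
    cv2.imwrite(f"pics/{n}0.png",get_image(n)); K,R,t=cam(n); print(n,K.round(1).tolist(),(-R.T@t).round(0),R.round(2).tolist())
print(sensors.read_state())
E
```

```text
pics
top [[405.7, 0.0, 285.4], [0.0, 405.7, 210.7], [0.0, 0.0, 1.0]] [ 356.    3. 1328.] [[0.02, -1.0, -0.01], [-0.99, -0.02, -0.15], [0.15, 0.02, -0.99]]
side [[460.3, 0.0, 275.3], [0.0, 460.3, 210.3], [0.0, 0.0, 1.0]] [  36. -908.  897.] [[0.86, -0.51, -0.02], [-0.32, -0.51, -0.8], [0.4, 0.69, -0.6]]
{'clock': 0.1, 'qpos': array([-1.17380485,  0.62926129,  0.03842719,  1.51828393, -0.0270145 ,
        0.99628192, -0.01999244]), 'qd': array([ 2.70686878e-04, -1.13201141e-03,  5.42887941e-05, -1.71719226e-03,
       -2.06262077e-04, -4.44880438e-04,  1.07200357e-03]), 'tau': array([ 3.16070458e-03, -5.64525568e+01,  1.23055000e+00, -1.93970239e+01,
        1.12839040e-02,  5.50292505e-03,  4.67009087e-06]), 'eef_pos': array([289.89908948, 581.14155737, 230.47065321]), 'tool_rot': array([-3.13987526e+00, -4.50997885e-06,  2.67881469e+00]), 'force': array([0.01957533, 0.10797981, 0.51035506]), 'torque': array([-0.04428166,  0.07460342,  0.02025545]), 'gripper_force': 0.0, 'width': 85.54153902359333}
```

View pics/top0.png

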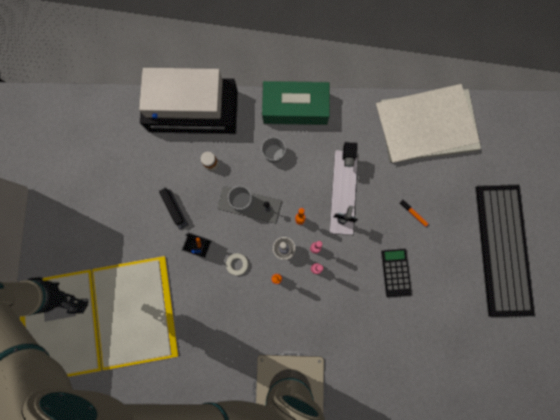

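View pics/side0.png

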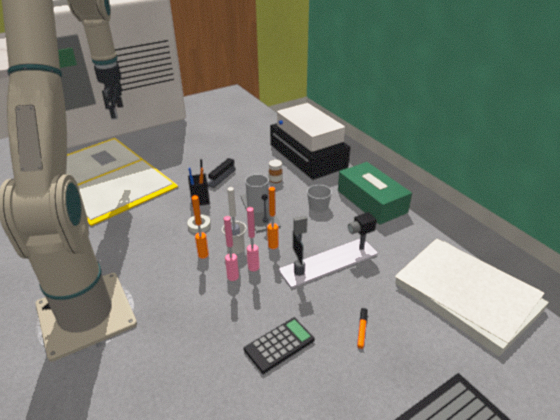

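Top view: the brush in its holder is near (284,247), beaker (240,198), marker (267,206), mirror (346,218) and camera (350,150). The orange and pink look-alikes surround the holder. I'll zoom in on both views.

Run:
```python
import cv2
a=cv2.imread("pics/top0.png")[130:290,200:400]; cv2.imwrite("pics/top_c.png",cv2.resize(a,None,fx=3.75,fy=3.75,interpolation=cv2.INTER_CUBIC))
a=cv2.imread("pics/side0.png")[165:290,180:390]; cv2.imwrite("pics/side_c.png",cv2.resize(a,None,fx=3.75,fy=3.75,interpolation=cv2.INTER_CUBIC))
```

```text
(no output)
```

View pics/top_c.png

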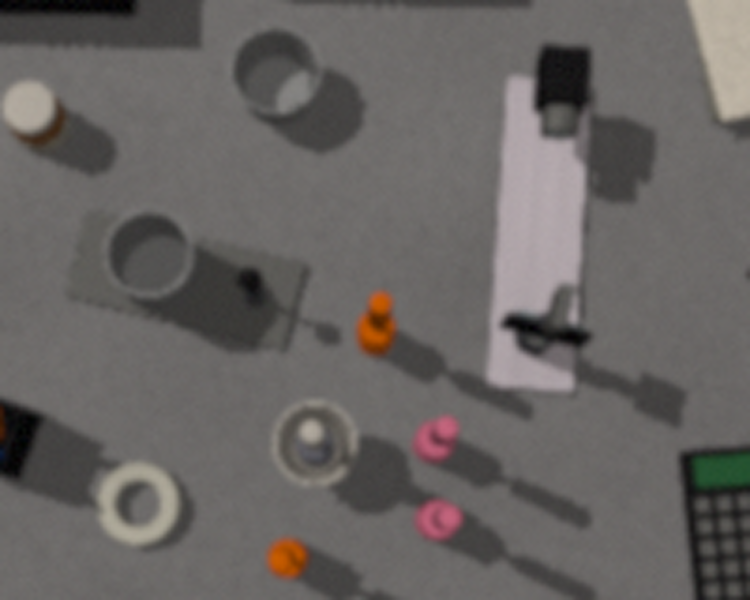

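View pics/side_c.png

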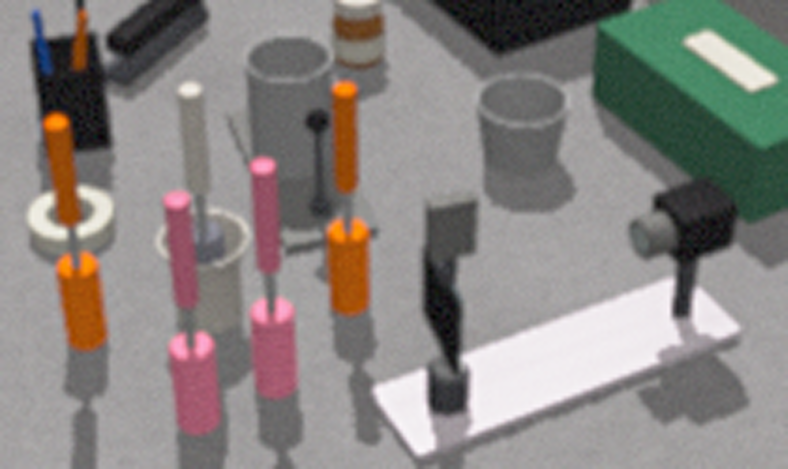

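The crops show the holder rim in the top crop at (315,443) with the white handle tip at (312,430). The beaker rim is at (150,254) and the marker at (249,281). In the side crop, the handle tip is at (190,90), holder rim (203,238), beaker rim (289,66), marker (317,120), grip (452,225) and lens (645,236).

```bash
cat >> h.py <<'E'
def T(x,y): return ((x+.5)/3.75-.5+200,(y+.5)/3.75-.5+130)
def S(x,y): return ((x+.5)/3.75-.5+180,(y+.5)/3.75-.5+165)
E
python3 - <<'E'
from h import *
np.set_printoptions(precision=1,suppress=True)
for k,a,b in [("handletip",(312,429),(190,90)),("holder rim",(315,443),(203,238)),("beaker rim",(150,254),(289,66)),("marker",(250,281),(317,120)),
 ("lens",(560,126),(640,238)),("orangeA tip",(378,303),(344,89)),("orangeB tip",(290,556),(57,121)),("pinkA tip",(446,428),(263,165)),("pinkB",(447,518),(177,200))]:
    print(k,*tri(T(*a),S(*b)))
print("beaker z108",onz("top",*T(150,254),108),"holder z75",onz("top",*T(315,443),75),onz("side",*S(203,238),75),onz("side",*S(289,66),108))
print("marker z100",onz("top",*T(250,281),100),onz("side",*S(317,120),100))
print("mirror frame",[onz("top",*T(*p),131)[:2] for p in((503,319),(590,338))])
print("grip top", [onz("top",*T(*p),196)[:2] for p in((567,287),(545,340))], [onz("side",*S(*p),196)[:2] for p in((428,205),(475,197))])
print("rig plate z10",[onz("top",*T(*p),10)[:2] for p in((508,74),(486,385),(574,392),(590,76))])
print("rig plate side z10",[onz("side",*S(*p),10)[:2] for p in((375,390),(420,455),(740,325))])
print("stand z8",[onz("top",*T(*p),8)[:2] for p in((86,208),(66,298),(309,264),(285,350))])
print("lens z100",onz("top",*T(558,134),100),"cambody",[onz("top",*T(*p),115)[:2] for p in((538,46),(590,46),(538,105),(588,108))])
E
```

```text
handletip [436.3  28.5 208.6] 2.169027938516615
holder rim [435.3  28.5  73.6] 0.7521178954588489
beaker rim [586.  167.6  98.1] 0.5631129304948452
marker [565.4  84.1 100.6] 0.6991946544586525
lens [ 698.  -167.5   99.2] 7.140439363042317
orangeA tip [533.3 -18.9 201.9] 0.3339061507783101
orangeB tip [342.5  42.6 208.3] 4.95116088299231
pinkA tip [440.7 -70.6 203.5] 0.14905542442451528
pinkB [375.4 -72.4 201.5] 0.9663983070630696
beaker z108 [584.4 166.2 108. ] holder z75 [435.6  28.3  75. ] [434.3  27.   75. ] [578.9 154.3 108. ]
marker z100 [565.2  84.3 100. ] [566.1  84.8 100. ]
mirror frame [array([ 533.6, -119.6]), array([ 519.9, -188.4])]
grip top [array([ 549.3, -160.8]), array([ 508.7, -144.4])] [array([ 517.1, -157.2]), array([ 548.1, -166.2])]
rig plate z10 [array([ 773.5, -135.3]), array([ 493.3, -117.6]), array([ 488.9, -193.8]), array([ 773.1, -208.6])]
rig plate side z10 [array([ 495.1, -122.6]), array([ 488.9, -194.5]), array([ 767.8, -206.5])]
stand z8 [array([643.5, 238.2]), array([562.2, 252. ]), array([597.1,  38.8]), array([520.3,  57.9])]
lens z100 [ 694.2 -167.5  100. ] cambody [array([ 764.7, -148.9]), array([ 765.6, -191.8]), array([ 714.3, -149. ]), array([ 712.6, -190. ])]
```

```bash
python3 -m inch '[[[-1.5,-1.7,-0.5,5],[-4,-4.6,-1,12],[-6.6,-7.6,-1.5,19],[-9.3,-10.6,-2,26],[-11.9,-13.6,-2.5,33],[-14.5,-16.6,-3,40],[-17.2,-19.6,-3,47],[-19.8,-22.6,-3,54]]]' 5.0
```

```text
clock: 0.77
eef_pos: [366.6, 289.1, 261.5]
tool_rot: [3.141, -0.0, 1.73]
force: [0.3, -0.7, 0.7]
width: 49.6
gripper_force: 0.0
```

Run:
```python
from h import *
s=sensors.read_state(); print(s["clock"],s["eef_pos"],s["tool_rot"],s["qpos"])
# refine from first pictures
t=cv2.imread("pics/top0.png"); d=cv2.imread("pics/side0.png")
np.set_printoptions(precision=1,suppress=True)
def comps(im,mask,x0,y0,x1,y1,name):
    m=np.zeros(mask.shape,np.uint8); m[y0:y1,x0:x1]=mask[y0:y1,x0:x1].astype(np.uint8)
    n,l,st,c=cv2.connectedComponentsWithStats(m)
    for i in range(1,n):
        if st[i,4]>8: print(name,st[i],c[i])
g=t.max(2).astype(int); comps(t,g<45,335,205,360,230,"top frame dark"); comps(t,g<45,255,195,280,215,"top marker")
gd=d.max(2).astype(int); comps(d,gd<55,255,190,275,205,"side marker"); comps(d,gd<45,335,210,382,250,"side cam dark")
print("beaker proj side",proj("side",(584.4,166.6,108)),S(289,66)); print("pink/orange ok")
for z in(10,100,131,148,196): print(z,proj("top",(532,-158,z)),proj("side",(532,-158,z)))
```

```text
0.7667 [366.61945582 289.07910157 261.52410282] [ 3.14121742e+00 -4.33412003e-04  1.73033332e+00] [-0.97461394  0.34191496  0.33034483  1.97590826 -0.14609384  0.84573033
 -0.40538464]
top frame dark [335 215  22   7  70] [345.3 218. ]
top marker [263 202   7  10  45] [266.5 206. ]
side marker [262 195   5   6  23] [264.1 197. ]
side cam dark [355 218  22  18 166] [366.5 226.5]
beaker proj side [256.4 179.9] (256.7, 182.23333333333335)
pink/orange ok
10 [341.7 220.8] [298.  271.5]
100 [345.3 216.9] [298.5 246.6]
131 [346.7 215.5] [298.6 237.5]
148 [347.5 214.7] [298.7 232.4]
196 [349.8 212.2] [299.  217.5]
```

```bash
python3 -m inch '[[[-3.9,0.35,0.3,2],[-7.8,0.7,0.6,4],[-11.7,1.1,0.9,6],[-15.6,1.5,1.2,8],[-19.5,1.85,1.5,9.5],[-23.4,2.2,1.7,9.5],[-26.2,2.5,1.9,9.5],[-27.0,2.55,2.1,9.5]]]'; python3 -m inch '[[[0,0,0,0],[0,0,0,0]]]'
python3 - <<'E'
from h import *
cv2.imwrite("pics/b1.png",np.hstack([cv2.resize(get_image("top")[190:290,230:330],(400,400)),cv2.resize(get_image("side")[150:260,180:290],(400,400))]))
s=sensors.read_state(); print(s["eef_pos"],s["tool_rot"],s["qpos"])
E
```

```text
clock: 1.43
eef_pos: [436.9, 23.8, 240.4]
tool_rot: [3.14, 0.002, 1.563]
force: [-0.5, -0.1, 0.1]
width: 49.6
gripper_force: 0.0
clock: 1.6
eef_pos: [435.7, 29.5, 240.0]
tool_rot: [-3.141, -0.001, 1.57]
force: [-0.6, 1.0, 0.4]
width: 49.8
gripper_force: 0.0
[435.63150726  30.71304861 240.14379251] [-3.14076370e+00 -8.43270565e-04  1.57320272e+00] [-0.45570542  0.33841006  0.42551397  2.07675642 -0.20037828  0.76550827
  0.09620597]
```

View pics/b1.png

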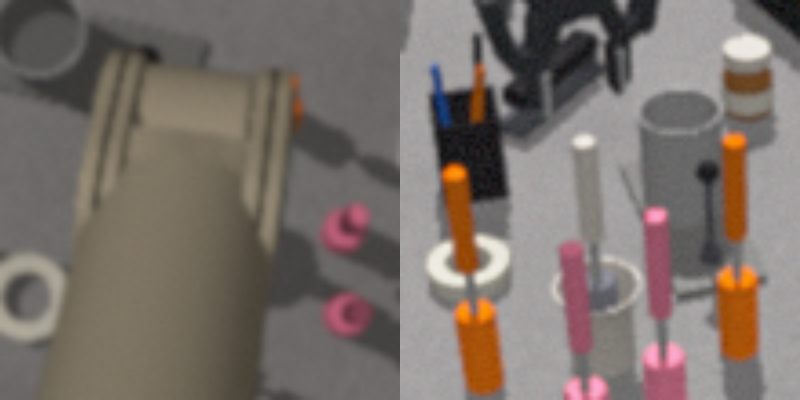

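The gripper straddles the handle tip, which is at about (585,142) in the side half. Nothing else is close, so I'll descend.

```bash
python3 -m inch '[[[0,0,1.5,0],[0,0,3.5,0],[0,0,5.5,0],[0,0,7.5,0],[0,0,8.6,0],[0,0,8.8,0],[0,0,8.8,0],[0,0,8.8,0]]]'; python3 -m inch '[[[0,0,0,0],[0,0,0,0],[0,0,0,0],[0,0,0,0],[0,0,0,0],[0,0,0,0]]]' 0.5; python3 -m inch '[[[0,0,0,0],[0,0,0,0],[0,0,0,0],[0,0,-0.5,0],[0,0,-2,0],[0,0,-4,0],[0,0,-4,0]]]'
```

```text
clock: 2.37
eef_pos: [436.4, 29.8, 152.8]
tool_rot: [3.141, -0.0, 1.572]
force: [-0.3, 0.3, 0.0]
width: 49.6
gripper_force: 0.0
clock: 2.87
eef_pos: [435.9, 29.1, 153.1]
tool_rot: [3.141, -0.001, 1.57]
force: [-1.2, 0.3, 6.0]
width: 16.6
gripper_force: 58.2
clock: 3.45
eef_pos: [438.2, 28.8, 195.1]
tool_rot: [3.136, -0.001, 1.57]
force: [1.5, -0.6, -0.2]
width: 16.5
gripper_force: 58.5
```

```bash
python3 -m inch '[[[0,0,-2,0],[0,0,-5,0],[0,0,-8,0],[0,0,-9,0],[0,0,-9,0],[0,0,-9,0]]]'; python3 -m inch '[[[1,1,0,0],[3.3,3.5,0,0],[5.8,6.2,0,0],[8.3,8.9,0,0],[10.8,11.6,0,0],[13,13.9,0,0],[13.8,14.8,0,0],[13.8,14.8,0,0]]]';python3 -m inch '[[[0,0,0,0],[0,0,0,0],[0,0,0,0]]]'
python3 - <<'E'
from h import *
t,s=get_image("top"),get_image("side")
cv2.imwrite("pics/b2.png",np.hstack([cv2.resize(t[120:260,190:330],(400,400)),cv2.resize(s[100:240,190:330],(400,400))]))
q=sensors.read_state(); print(q["eef_pos"],q["tool_rot"],q["width"])
E
```

```text
clock: 3.95
eef_pos: [436.0, 29.1, 282.2]
tool_rot: [3.141, -0.001, 1.571]
force: [0.4, 0.2, 0.1]
width: 16.7
gripper_force: 58.6
clock: 4.62
eef_pos: [585.4, 171.0, 279.0]
tool_rot: [-3.139, -0.0, 1.575]
force: [-0.6, -0.4, 0.3]
width: 16.4
gripper_force: 58.6
clock: 4.87
eef_pos: [583.3, 165.7, 281.8]
tool_rot: [-3.14, 0.001, 1.569]
force: [0.7, 0.6, -0.1]
width: 16.8
gripper_force: 58.6
[583.62037602 165.98655476 282.42831433] [-3.14124722e+00 -5.20009350e-05  1.56914390e+00] 16.402198784418154
```

View pics/b2.png

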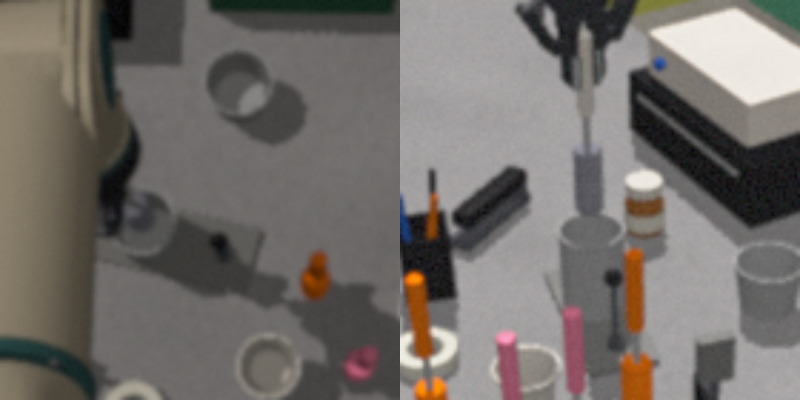

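Upright brush: its lower end is at about (588,212) in the side half, right above the beaker rim at (591,233). First stroke.

```bash
python3 -m inch '[[[0,0,2,0],[0,0,4.5,0],[0,0,7,0],[0,0,9.5,0],[0,0,11,0],[0,0,11.8,0],[0,0,12,0],[0,0,12,0]]]'; python3 -m inch '[[[0,0,0.1,0],[0,0,0.2,0],[0,0,0.3,0],[0,0,0.3,0],[0,0,0.3,0]]]'
```

```text
clock: 5.63
eef_pos: [584.2, 166.6, 162.6]
tool_rot: [3.141, -0.0, 1.57]
force: [0.5, 0.4, -0.3]
width: 16.2
gripper_force: 58.6
clock: 6.05
eef_pos: [584.3, 167.0, 159.7]
tool_rot: [3.141, -0.0, 1.571]
force: [0.8, -0.0, -1.0]
width: 16.5
gripper_force: 58.6
```

```bash
python3 -m inch '[[[0,0,0.1,0],[0,0,0.1,0],[0,0,0.1,0]]]'; python3 -m inch '[[[0,0,0.1,0],[0,0,0.1,0],[0,0,0.1,0]]]'
```

```text
clock: 6.3
eef_pos: [584.5, 167.0, 159.1]
tool_rot: [3.141, -0.001, 1.57]
force: [-0.5, -0.4, 6.1]
width: 16.6
gripper_force: 59.3
clock: 6.55
eef_pos: [584.8, 167.0, 159.0]
tool_rot: [3.14, -0.001, 1.57]
force: [-2.4, -1.2, 10.9]
width: 16.4
gripper_force: 60.4
```

Floor contact at TCP 159, as predicted. Now up and the second stroke.

```bash
python3 -m inch '[[[0,0,-1,0],[0,0,-3.5,0],[0,0,-6.5,0],[0,0,-9.5,0],[0,0,-11.8,0],[0,0,-12.5,0],[0,0,-12.5,0],[0,0,-12.5,0]]]'; python3 -m inch '[[[0,0,0,0],[0,0,2,0],[0,0,4.5,0],[0,0,7,0],[0,0,9.5,0],[0,0,11,0],[0,0,11.8,0],[0,0,12,0]]]'; python3 -m inch '[[[0,0,0.15,0],[0,0,0.3,0],[0,0,0.4,0],[0,0,0.4,0],[0,0,0.4,0]]]';  python3 -m inch '[[[0,0,-1,0],[0,0,-3.5,0],[0,0,-6.5,0],[0,0,-9.5,0],[0,0,-11.8,0],[0,0,-12.4,0],[0,0,-12.4,0],[0,0,-12.4,0]]]'
```

```text
clock: 7.22
eef_pos: [583.6, 166.9, 281.6]
tool_rot: [-3.141, 0.0, 1.571]
force: [-0.9, -0.5, -0.3]
width: 16.6
gripper_force: 58.6
clock: 7.88
eef_pos: [582.3, 166.4, 159.5]
tool_rot: [-3.137, 0.002, 1.57]
force: [-0.7, 0.0, -0.3]
width: 16.5
gripper_force: 58.8
clock: 8.3
eef_pos: [584.6, 167.0, 159.1]
tool_rot: [3.14, -0.001, 1.571]
force: [-0.2, 0.2, 1.4]
width: 16.7
gripper_force: 58.8
clock: 8.97
eef_pos: [583.6, 166.9, 282.0]
tool_rot: [-3.141, -0.0, 1.571]
force: [-0.5, -0.3, 0.1]
width: 16.7
gripper_force: 58.7
```

```bash
python3 -m inch '[[[-1,-1,0,0],[-3.3,-3.5,0,0],[-5.8,-6.2,0,0],[-8.3,-8.9,0,0],[-10.8,-11.6,0,0],[-13,-13.9,0,0],[-13.8,-14.8,0,0],[-13.8,-14.8,0,0]]]';python3 -m inch '[[[0,0,0,0],[0,0,0,0],[0,0,0,0],[0,0,0,0]]]'
python3 - <<'E'
from h import *
s=get_image("side")
cv2.imwrite("pics/b3.png",cv2.resize(s[130:250,180:300],(480,480)))
q=sensors.read_state(); print(q["eef_pos"],q["tool_rot"],q["width"])
E
```

```text
clock: 9.63
eef_pos: [432.7, 26.8, 281.3]
tool_rot: [-3.137, 0.0, 1.567]
force: [0.3, 1.6, 0.1]
width: 16.3
gripper_force: 58.7
clock: 9.97
eef_pos: [436.8, 29.8, 281.9]
tool_rot: [-3.141, 0.0, 1.572]
force: [-1.2, -0.3, -0.5]
width: 16.8
gripper_force: 58.7
[436.67239138  29.60998639 281.97790199] [-3.14130163e+00  3.85948319e-04  1.57186943e+00] 16.849387617402094
```

View pics/b3.png

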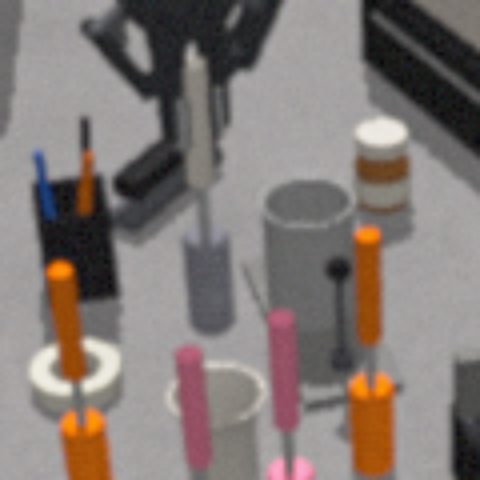

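The brush end at (210,330) hangs over the holder rim at (216,395). Lowering it in.

```bash
python3 -m inch '[[[0,0,2,0],[0,0,4.5,0],[0,0,7,0],[0,0,9.5,0],[0,0,11.3,0],[0,0,12.2,0],[0,0,12.6,0],[0,0,12.6,0]]]'; python3 -m inch '[[[0,0,0.1,0],[0,0,0.2,0],[0,0,0.2,0],[0,0,0.2,0]]]'
```

```text
clock: 10.68
eef_pos: [436.2, 28.9, 155.9]
tool_rot: [-3.141, 0.0, 1.571]
force: [-0.6, -0.5, 0.0]
width: 16.6
gripper_force: 58.7
clock: 11.02
eef_pos: [436.5, 29.0, 154.9]
tool_rot: [3.14, -0.0, 1.571]
force: [0.6, 1.3, -0.3]
width: 16.4
gripper_force: 58.7
```

```bash
python3 -m inch '[[[0,0,0.1,0],[0,0,0.2,0],[0,0,0.2,0],[0,0,0.2,0]]]';python3 -m inch '[[[0,0,0,0],[0,0,0,0],[0,0,0,0],[0,0,0,0],[0,0,0,0],[0,0,0,0]]]' 5.0;  python3 -m inch '[[[0,0,-0.5,0],[0,0,-2,0],[0,0,-4,0],[0,0,-6.5,0],[0,0,-9,0],[0,0,-11,0],[0,0,-12,0],[0,0,-12,0]]]'; python3 -m inch '[[[0,0,0,0],[0,0,0,0]]]'
```

```text
clock: 11.35
eef_pos: [436.6, 29.0, 153.0]
tool_rot: [3.14, -0.001, 1.57]
force: [-1.4, -0.1, 8.1]
width: 16.2
gripper_force: 59.7
clock: 11.85
eef_pos: [436.0, 28.9, 152.2]
tool_rot: [-3.141, 0.0, 1.57]
force: [0.1, 0.1, 0.0]
width: 49.8
gripper_force: 0.0
clock: 12.52
eef_pos: [437.6, 28.9, 274.7]
tool_rot: [3.137, -0.001, 1.571]
force: [0.2, -0.2, -0.6]
width: 49.9
gripper_force: 0.0
clock: 12.68
eef_pos: [435.4, 29.0, 271.7]
tool_rot: [-3.14, 0.0, 1.571]
force: [0.9, -1.1, -0.4]
width: 49.7
gripper_force: 0.0
```

Run:
```python
from h import *
t=cv2.imread("pics/top0.png")[140:235,325:365]; d=cv2.imread("pics/side0.png")[205:275,285:385]; n=get_image("side")[180:250,205:255]
A=cv2.resize(t,None,fx=6,fy=6,interpolation=cv2.INTER_CUBIC)
B=cv2.resize(d,None,fx=5,fy=5,interpolation=cv2.INTER_CUBIC)
C=cv2.resize(n,None,fx=3,fy=3,interpolation=cv2.INTER_CUBIC)
o=np.zeros((570,760,3),np.uint8); o[:570,:240]=A; o[:350,250:750]=B; o[355:565,250:400]=C
cv2.imwrite("pics/m1.png",o)
```

```text
(no output)
```

View pics/m1.png

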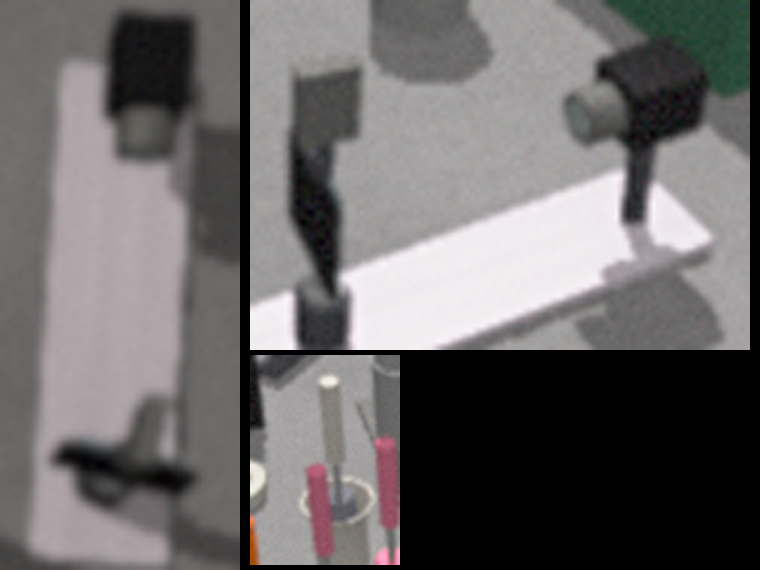

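The brush stands in its holder in the inset at (335,480). In the side panel the lens front is at (577,113) and the grip face centre at (327,104). In the top panel the lens front is at (145,157), the frame centre (122,465) and the grip top around (149,432).

Run:
```python
from h import *
np.set_printoptions(precision=1,suppress=True)
t=lambda x,y:((x+.5)/6-.5+325,(y+.5)/6-.5+140)
s=lambda x,y:((x-250+.5)/5-.5+285,(y+.5)/5-.5+205)
print("lens",*tri(t(145,156),s(577,113)))
print("grip face->axis",onz("side",*s(327,104),172)+6*np.array([.22,.97,0]))
print("grip top tri",*tri(t(149,432),s(328,66)))
print("frame c",onz("top",*t(122,465),131),[onz("top",*t(*p),131)[:2] for p in((55,455),(195,478))])
print("post at plate side z10",onz("side",*s(323,338),10))
im=cv2.imread("pics/top0.png"); 
m=((im.min(2)>120)).astype(np.uint8); m[:140]=0; m[240:]=0; m[:,:325]=0; m[:,:]=m; m[:,365:]=0
c=max(cv2.findContours(m,0,2)[0],key=cv2.contourArea)
P=np.array([onz("top",*p,10)[:2] for p in c[:,0]])
h=P[(P[:,0]>560)&(P[:,0]<700)]; L=h[h[:,1]>-160]; Rr=h[h[:,1]<-175]
for e in(L,Rr):
    f=np.polyfit(e[:,0],e[:,1],1); print(len(e),np.degrees(np.arctan(f[0])),np.polyval(f,532))
im=cv2.imread("pics/side0.png"); m=(im.min(2)>165).astype(np.uint8); m[:220]=0; m[:,:270]=0; m[:,385:]=0;m[290:]=0
c=max(cv2.findContours(m,0,2)[0],key=cv2.contourArea)
P=np.array([onz("side",*p,10)[:2] for p in c[:,0]]); print(P.min(0),P.max(0))
h=P[(P[:,0]>560)&(P[:,0]<690)]
for e in(h[h[:,1]>-150],h[h[:,1]<-175]):
    f=np.polyfit(e[:,0],e[:,1],1); print(len(e),np.degrees(np.arctan(f[0])),np.polyval(f,532))
mk=np.array([565.4,84.3])
for ax in([532,-158],[534,-160],[536,-158]):
    for th in (-3.3,): print(ax,np.degrees(np.arctan2(*(mk-ax)[::-1])))
```

```text
lens [ 692.3 -167.8  103.8] 0.5248816745458283
grip face->axis [ 535.  -154.8  172. ]
grip top tri [ 534.9 -157.5  193.4] 1.5371835362247444
frame c [ 527.1 -152.7  131. ] [array([ 531.4, -119.5]), array([ 521.4, -188.7])]
post at plate side z10 [ 533.4 -162.    10. ]
10 5.07406440579338 -134.48569257206378
10 -7.858760794313007 -179.62055941231446
[ 528.5 -207.4] [ 758.5 -122.2]
29 0.26694690966886775 -127.51890468823868
31 -3.6478034431660813 -196.11480121395425
[532, -158] 82.15148781915182
[534, -160] 82.67590051703412
[536, -158] 83.08171109762377
```

Axis ≈ (534.5,-157.5), lens direction −3.5°, and marker direction 82.7°, so the target normal is 39.6°. The rest normal is −13.5°.

```bash
python3 -m inch '[[[-2,1,0,6],[-5,2.6,0,13],[-8,4.2,0,20],[-11,5.8,0,27],[-14,7.4,0,34],[-16.5,8.8,0,41],[-18.3,9.7,0,48],[-18.6,9.85,0,54]]]'; python3 -m inch '[[[0,0,0,7],[0,0,0,14],[0,0,0,21],[0,0,0,28],[0,0,0,35],[0,0,0,42],[0,0,0,48],[0,0,0,49.5]]]'; python3 -m inch '[[[0,0,0,0],[0,0,0,0],[0,0,0,0]]]'; python3 -c "
from h import *
s=sensors.read_state();print(s['eef_pos'],np.degrees(s['tool_rot']),s['qpos'])"
```

```text
clock: 13.4
eef_pos: [535.0, -161.8, 271.2]
tool_rot: [3.139, 0.003, 0.617]
force: [-0.3, -0.6, -0.3]
width: 49.7
gripper_force: 0.0
clock: 14.07
eef_pos: [534.0, -156.9, 270.9]
tool_rot: [3.141, 0.003, -0.24]
force: [-0.0, 0.2, -0.6]
width: 49.9
gripper_force: 0.0
clock: 14.32
eef_pos: [534.4, -157.1, 272.0]
tool_rot: [-3.142, 0.001, -0.234]
force: [0.8, -0.6, 0.6]
width: 49.8
gripper_force: 0.0
[ 534.38578287 -157.13149044  271.9855427 ] [-1.79998663e+02  3.13366698e-02 -1.34175092e+01] [-0.34389044  0.61300311  0.95490558  1.74490358 -0.56033035  1.08308827
 -1.0051302 ]
```

```bash
python3 -m inch '[[[0,0,1.5,0],[0,0,4,0],[0,0,6.5,0],[0,0,9,0],[0,0,10.8,0],[0,0,11.6,0],[0,0,11.6,0],[0,0,11.6,0]]]'; python3 -c "
from h import *
cv2.imwrite('pics/m2.png',cv2.resize(get_image('side')[180:280,250:350],(500,500),interpolation=cv2.INTER_CUBIC))"
```

```text
clock: 14.98
eef_pos: [534.7, -157.5, 156.8]
tool_rot: [3.141, -0.0, -0.236]
force: [0.7, -0.5, 0.5]
width: 49.9
gripper_force: 0.0
```

View pics/m2.png

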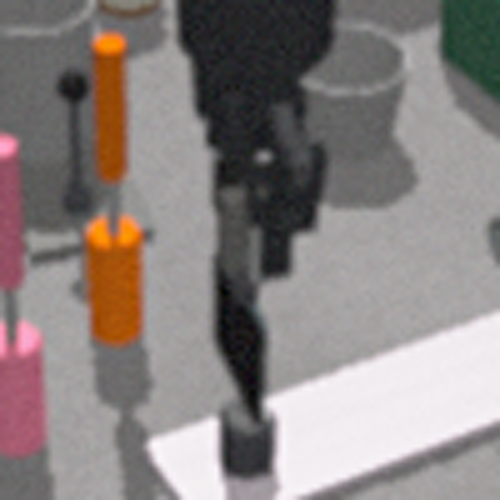

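The grip (240,230) lies between the fingers, with the near finger at (285,200). Closing.

```bash
python3 -m inch '[[[0,0,0,0],[0,0,0,0],[0,0,0,0],[0,0,0,0],[0,0,0,0],[0,0,0,0],[0,0,0,0],[0,0,0,0]]]' 0.3;  python3 -c "
from h import *
s=sensors.read_state();print(s['eef_pos'],np.degrees(s['tool_rot']),s['force'],s['torque'])"
```

```text
clock: 15.7
eef_pos: [534.5, -159.6, 157.4]
tool_rot: [3.139, -0.002, -0.238]
force: [-1.9, -4.6, 3.4]
width: 11.8
gripper_force: 59.5
[ 534.53571606 -159.6325794   157.37243495] [ 1.79824470e+02 -1.30912595e-01 -1.36094053e+01] [-1.8507932  -4.55785485  3.43366461] [-0.74291271  0.23386283  0.04743562]
```

```bash
python3 -m inch '[[[0,0.1,0,-2],[0,0.2,0,-6],[0,0.2,0,-11],[0,0.2,0,-16],[0,0.2,0,-21],[0,0.2,0,-26],[0,0.2,0,-29],[0,0.2,0,-30]]]';  python3 -m inch '[[[0,0,0,-2],[0,0,0,-6],[0,0,0,-11],[0,0,0,-15],[0,0,0,-19],[0,0,0,-22],[0,0,0,-23.2],[0,0,0,-23.2]]]'; python3 -m inch '[[[0,0,0,0],[0,0,0,0],[0,0,0,0],[0,0,0,0]]]'
python3 - <<'E'
from h import *
R=[]
for i in range(4):
    t=get_image("top"); s=sensors.read_state();R.append(np.r_[s['eef_pos'],np.degrees(s['tool_rot']),s['force'],s['torque'],s['width']])
print(np.mean(R,0).round(2))
d=get_image("side")
A=cv2.resize(t[120:260,220:370],None,fx=2.6,fy=2.6,interpolation=cv2.INTER_CUBIC); B=cv2.resize(d[190:280,260:350],None,fx=4,fy=4,interpolation=cv2.INTER_CUBIC)
o=np.zeros((364,760,3),np.uint8); o[:A.shape[0],:A.shape[1]]=A; o[:B.shape[0],395:395+B.shape[1]]=B
cv2.imwrite("pics/m3.png",o)
E
```

```text
clock: 16.37
eef_pos: [534.5, -159.2, 157.3]
tool_rot: [3.141, -0.002, 0.289]
force: [-0.9, 0.2, 6.4]
width: 11.3
gripper_force: 60.0
clock: 17.03
eef_pos: [534.4, -158.9, 157.3]
tool_rot: [3.141, -0.001, 0.692]
force: [-1.7, 1.7, 8.1]
width: 11.5
gripper_force: 60.2
clock: 17.37
eef_pos: [534.3, -158.9, 157.3]
tool_rot: [3.141, -0.001, 0.691]
force: [-2.1, 0.7, 7.5]
width: 11.5
gripper_force: 60.2
[ 5.3435e+02 -1.5890e+02  1.5732e+02  1.7999e+02 -7.0000e-02  3.9620e+01
 -1.3600e+00  6.4000e-01  7.9300e+00  2.0000e-01  3.0000e-01 -8.0000e-02
  1.1300e+01]
```

View pics/m3.png

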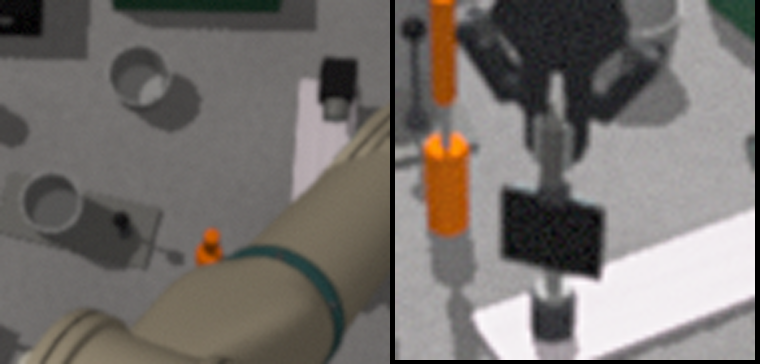

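The mirror's back faces the side camera, with its frame's top edge running from (502,187) to (606,206). The grip sits squarely between the pads. One angle check, then hand in.

Run:
```python
from h import *
s=lambda x,y:((x-395+.5)/4-.5+260,(y+.5)/4-.5+190)
for z,a,b in((131,(502,187),(606,206)),(69,(502,258),(603,279))):
    d=onz("side",*s(*b),z)-onz("side",*s(*a),z); print(np.hypot(*d[:2]),np.degrees(np.arctan2(d[1],d[0]))+90)
ax=np.array([534.3,-158.9]);f=lambda p:np.degrees(np.arctan2(*(np.array(p)-ax)[::-1]))
print((f([565.4,84.3])+f([692.3,-167.8]))/2)
```

```text
68.3858870999111 42.76726775375762
68.91939491865946 41.55100842490208
39.744325705196374
```

Run:
```python
from h import *
g=np.mean([get_image("side").max(2).astype(float) for _ in range(6)],0)
np.set_printoptions(precision=1,suppress=True)
def edge(us,v0,v1,first):
    P=[]
    for u in us:
        c=g[v0:v1,u]; th=62
        k=[i for i in range(len(c)-1) if (c[i]-th)*(c[i+1]-th)<0 and (c[i]>th)==first]
        if k:
            i=k[0] if first else k[-1]; P.append((u,v0+i+(c[i]-th)/(c[i]-c[i+1])))
    return np.array(P)
for z,us,a,b,f in((131,[289,290,291,292,293,294,305,306,307,308,309,310],233,248,True),(69,[289,290,291,292,293,294,304,305,306,307,308,309],248,264,False)):
    P=edge(us,a,b,f); print(P[:,1]); p=np.polyfit(P[:,0],P[:,1],1); r=P[:,1]-np.polyval(p,P[:,0]); P=P[abs(r)<.5]; p=np.polyfit(P[:,0],P[:,1],1)
    A,B=[onz("side",u,np.polyval(p,u),z) for u in(288,310)]; d=B-A; print(z,p[0],len(P),np.degrees(np.arctan2(d[1],d[0]))+90)
```

```text
[237.5 237.6 237.7 238.1 238.3 238.5 240.7 241.3 241.5 241.6 241.8 242.2]
131 0.22198286073490686 12 39.62109365445871
[254.1 254.3 254.4 254.7 255.1 255.3 257.3 257.4 257.6 257.8 258.1 258.2]
69 0.20463526332197762 12 41.782395293053966
```

```bash
python3 -c "
from h import *
print(order.finish_job())"
```

```text
the job is handed in; nothing more can be done
None
```

I handed the job in with the arm still holding the mirror at about 39.6° (computed target 39.7°; the camera check of the frame edges read 39.6° and 41.8°); before that, the brush touched the beaker bottom on both strokes and was left standing, released, in its holder.

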